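# Stack a nested parts tray over the loaded one

### The job

Take only the top tray off the nested pair on the sloped rack, leaving the lower one lying there, and set it gently on the loaded tray on the bench, turned end for end to it (yellow end over blue end) so that its lugs seat fully in the shallow notches and it stacks level. Do not drop it, let it bear on the parts or shove the loaded tray about, and leave everything else alone.

Things in the scene. Friction and masses are not known exactly. Their poses are not given: they have to be found in the camera images.
- tray_top: Blue open-ended stack-nest tray, upper of the two nested on the rack, 0.2 to 0.37 kg. 180 mm long (x), 138 wide over its lugs (y), 64 high. Origin: centre of its underside; +x along its length to its yellow end, z up out of the tray. Floor 4 mm thick; two long walls 3 mm thick lean out (outer faces 52 mm from the middle at the foot, 66 at the rim); end walls only 21 mm high. All 3 trays are alike
- tray_top_rib (a point): Top of tray_top's black grip rib (every tray has one), in the middle of its floor: 60 mm long (x), 12 thick (y), top 21 mm and foot 4 mm above the underside. Floor clear for 43 mm between rib and walls: pinch the rib across y, fingers only partly open (about 40 mm), tips 2 to 3 mm above the floor. Axes as the tray's
- tray_top_lug (a point): Underside of tray_top's +y lug at x = +58 mm, 64 mm out. Each tray has four lugs 8 mm high, sticking out sideways level with its underside, at x = +58 and -20 mm on both sides: a root 30 mm wide out to y = 59 mm, a tip 16 mm wide out to y = 69 mm
- tray_top_yellow (a point): Middle of the outer face of tray_top's yellow end wall, 90 mm from the tray's middle, 12.5 mm above its underside. The other end wall is blue. All three trays have one yellow end, at +x
- tray_low: Lower tray of the nested pair, lying on the rack's plate against its lip; shape and axes as tray_top. Same facing: the upper's lugs drop into its deep slots and the trays nest at 24 mm pitch with about 2 mm side play, so an upper tray pulled more than about 10 degrees off the trays' own z axis binds and drags this one
- tray_base: Tray alone on the bench, yellow end any way round, 0.5 to 0.8 kg, two parts in it; shape and axes as tray_top. A tray set on it turned end for end stacks at 56 mm pitch: lug tips in the shallow notches, play about 2 mm lengthwise and sideways each way. Lugs that miss the notches stand on the rim, up to 8 mm too high
- tray_base_notch (a point): Bottom of tray_base's shallow notch in the +y wall at x = -58 mm. In each tray both long walls have shallow notches (20 mm wide, 8 deep, bottom 56 mm above the underside) at x = -58 and +20 mm, and deep slots (36 mm wide, bottom 24 mm up) at x = +58 and -20 mm
- rack: Fixed dark steel rack: a plate 154 by 200 mm sloping 30 degrees, low edge to its -x side (towards the robot), with a lip 12 mm high there. Origin on the bench under the middle of the plate, whose top is 54 mm up there; x horizontal, up the slope. The nested trays lie on it tilted 30 degrees, their length across the slope
- transformer: Small transformer standing in tray_base, 34 x 30 x 34 mm, origin under its centre. Its top is 38 mm above that tray's underside
- capacitor: Black can capacitor standing in tray_base, 26 mm across, 36 mm high, origin under its centre. Its top is 40 mm above that tray's underside
- spray_can: Spray can with yellow label, 52 mm across, 150 mm high, origin under its centre; leave alone
- solder_spool: Metal solder spool, 54 mm across, 40 mm high, origin under its centre; leave alone
- screwdriver: Red-handled screwdriver lying on the bench along its x axis, about 200 mm long; leave alone
- meter: Yellow hand multimeter, 130 x 75 x 40 mm, origin under its centre; leave alone
- parts_box: Blue box with white lid, 102 x 72 x 47 mm, origin under its centre; leave alone

How it is judged (in metres and radians):
On the way:
1. the top tray alone is lifted clear of the lower one, which stays in place on the rack (distance between tray_top and tray_low above 0.12 m and distance of tray_low from where it was at the start of the episode below 0.015 m), for 0.2 s.
At the end, for the whole second after the job is handed in: tray_top on tray_base, 52.5 to 58.5 mm up, within 5 mm lengthwise and sideways and 0.07 rad, yellow end over blue end, both level within 0.04 rad, at rest; tray_base moved under 40 mm, both parts on its floor; tray_low moved under 15 mm, bystanders under 30 mm (z of tray_top in the frame of tray_base between 0.0525 and 0.0585 m and x of tray_top in the frame of tray_base between -0.005 and 0.005 m and y of tray_top in the frame of tray_base between -0.005 and 0.005 m and angle between the x axis of tray_top and the x axis of tray_base, either way round below 0.07 rad and x of tray_top_yellow in the frame of tray_base below -0.06 m and angle between each of tray_top, tray_base's own z axis and vertical below 0.04 rad and linear speed of each of tray_top, tray_base below 0.01 m/s and angular speed of tray_top below 0.1 rad/s and distance of tray_low from where it was at the start of the episode below 0.015 m and distance of tray_base from where it was at the start of the episode below 0.04 m and x of transformer in the frame of tray_base between -0.075 and 0.075 m and y of transformer in the frame of tray_base between -0.05 and 0.05 m and z of each of transformer, capacitor in the frame of tray_base below 0.012 m and x of capacitor in the frame of tray_base between -0.075 and 0.075 m and y of capacitor in the frame of tray_base between -0.05 and 0.05 m and distance of each of spray_can, solder_spool, screwdriver, meter, parts_box from where it was at the start of the episode below 0.03 m); the robot touches nothing.
It fails at once if the lower nested tray is dragged more than 25 mm from its place (distance of tray_low from where it was at the start of the episode above 0.025 m).
It fails at once if tray_top bears on a part in the loaded tray with over 4 N (contact force between tray_top and transformer above 4 N or contact force between tray_top and capacitor above 4 N).
It fails at once if tray_top is dropped or pressed onto the loaded tray with over 25 N (contact force between tray_top and tray_base above 25 N).
It fails at once if the loaded tray is shoved more than 60 mm (distance of tray_base from where it was at the start of the episode above 0.06 m).
It fails at once if a bystander is knocked more than 40 mm (distance of any of spray_can, solder_spool, screwdriver, meter, parts_box from where it was at the start of the episode above 0.04 m).
It also fails if it takes over 40 s, if anything falls off the work surface, if the arm or the gripper's body presses on something with over 40 N, if the wrist force passes 120 N, or if a joint passes its speed limit or range.

### The arm

A 6-joint arm with a two-finger parallel gripper is mounted at the origin on the work surface. World frame = base frame: x ahead of the robot, y to its left, z up, the work surface at z = 0. Lengths are in mm, angles in rad, forces in N, time in s.
With the tool pointing down it reaches from about 350 to 875 mm from the base axis. Payload 4.2 kg.
Tool frame: the origin (TCP) lies midway between the tips of the shut fingers; the grasp point (between the pads) lies 19 mm behind it; z points along the fingers, y is the line along which they close (so a half turn about z gives the same grasp; the last joint's range is limited). The gripper opens to 85 mm and grips with 20 to 120 N. Pads are 22 mm wide; open, the fingers measure 114 mm over their backs; the gripper's body (76 mm by 85 mm) begins 54 mm behind the grasp point. The pads swing forward as they close: fully open they stand 13 mm farther back than shut.
Start: joints at [1.534, 0.385, 0.008, 0, -1.194, -0.259], TCP at [182.158, 597.844, 231.312] pointing down, gripper open.
Joint ranges: [-3.14, 3.14], [-1.21, 2.06], [-1.07, 1.41], [-3.16, 2.05], [-2.99, -0.16], [-3.1, 3.1]. Speed limits (rad/s): [2.79, 2.79, 3.14, 3.14, 3.14, 3.14].

### API

Orientations are given as a unit quaternion [x, y, z, w].
In Python, from bench import * gives the robot as it stands.
- The arm moves only by the tool drive_tool, never from a script. Its argument "plan" is a list that holds one entry, the list of rows, each a list of 5 numbers: the closure, from -1 (fully open) to 1 (shut), then the shift along the world's x, y, z in mm, then the turn about the world's z in degrees. A call has 1 to 20 rows; each row shifts and turns the commanded pose from where the row before left it; what a row does not reach is not made up. A row lasts 1/12 s, in which the tool goes at most 41.7 mm and 7.16 degrees, less where a joint would pass 70% of its speed; a pose out of reach is approached as far as the arm can. A call is refused whole if a number of a shift passes 41.7 or a number of a turn 7.16, either way. A call with a gripper value outside its range is refused whole. The fingers move at their own pace and stop on an object; the grip force is fixed at half the most. Time passes only in rows, so rows that do not move let the fingers close. It gives the time, the measured TCP pose, the force, the opening and the grip force at its end, in the units of the state.
- read_state(): the state, without advancing time (a new reading comes with each control period).
- get_image(name): name is "side" or "top"; returns (picture, depth): 384x512x3 uint8, red, green, blue; 384x512 float32, mm along the optical axis (not along the pixel's ray), 0 where there is no reading.
- camera_model(name): a dict with "fx", "fy", "cx", "cy" (pixels), "R" (3x3) and "t" (3): a world point X has camera coordinates R X + t. Camera axes: x right, y down, z forward; pixel columns grow to the right and rows downward; lengths in mm; the calibration is good to about 2 mm. A picture is of the moment at which its call begins. camera_model takes no time and is no camera call.
- job_done(): hands the job in; it is judged then, once.
The state is a dict: "clock": time; "joints": joint angles; "joint_vel": joint speeds; "joint_efforts": joint torques, N m; "position": TCP position; "ee_rot": TCP orientation; "contact_force": force on the tool from outside, world axes, zero at the start; "wrist_torque": the same for the moment, N m; "gripper_width": finger opening in mm; "grasp_force": force on a finger pad.
Only numpy, scipy, OpenCV 4.12 (cv2) and the standard library are available. Lean on these libraries where they do the work, as an engineer would, in place of code of your own. Each camera call takes 0.05 s, during which the arm holds its last target. There are 200 camera calls.

## Working session

There is one attempt and no reset: what is moved stays moved. The work goes in short steps, Python scripts to look and compute and a tool call to move; the robot and the scene stay as the last step left them, time stands still between calls to the robot, and variables do not carry over. Pictures are saved under pics/ and viewed, at most 10 in all, crops included, and the job is handed in when it is done.

Besides the shell and the picture viewer there is one more tool, called after "Emit:" in YAML: its name, and indented under it one key for each argument. drive_tool: Moves the arm, as the interface text tells. Its arguments: {"type":"object","properties":{"plan":{"type":"array"}},"required":["plan"]}

```bash
mkdir -p pics; ls; python3 - <<'E'
from bench import *
import cv2,numpy as np
for n in("side","top"):
    p,d=get_image(n); np.savez(f"pics/{n}0.npz",p=p,d=d); cv2.imwrite(f"pics/{n}0.png",cv2.resize(p[...,::-1],(768,576),interpolation=cv2.INTER_CUBIC))
    c=camera_model(n); print(n,{k:np.round(v,3).tolist() for k,v in c.items()}, -np.array(c["R"]).T@c["t"])
s=read_state();print(s)
E
```

```text
pics
side {'fx': 374.06, 'fy': 374.06, 'cx': 249.202, 'cy': 197.316, 'R': [[0.696, -0.718, 0.017], [-0.476, -0.479, -0.738], [0.538, 0.505, -0.675]], 't': [-411.798, 355.153, 856.033]} [  -4.81595001 -558.12140599  846.74734459]
top {'fx': 366.282, 'fy': 366.282, 'cx': 253.042, 'cy': 192.484, 'R': [[-0.029, -0.999, -0.017], [-0.98, 0.032, -0.197], [0.198, 0.011, -0.98]], 't': [16.731, 572.572, 1092.872]} [ 345.34152919  -13.86555627 1184.49780419]
{'clock': 0.1, 'joints': array([ 1.53356779e+00,  3.85496214e-01,  6.78583864e-03, -4.45928542e-04,
       -1.19399417e+00, -2.58580062e-01]), 'joint_vel': array([-0.00098452, -0.00193531,  0.00437016,  0.00070015, -0.0004429 ,
       -0.00066143]), 'joint_efforts': array([-1.95497073e-04, -3.93318415e+01,  1.88929939e+01,  4.19788465e+00,
       -2.53616679e-03,  3.14061502e-06]), 'position': array([182.03673045, 597.36941684, 230.32848976]), 'ee_rot': array([ 9.89069490e-01, -1.47446906e-01, -1.00594662e-04,  9.71162735e-04]), 'contact_force': array([ 0.24175427, -0.03775805,  0.32364081]), 'wrist_torque': array([-0.04524278, -0.01258078,  0.02483799]), 'grasp_force': 0.0, 'gripper_width': 85.4424303577925}
```

View pics/side0.png

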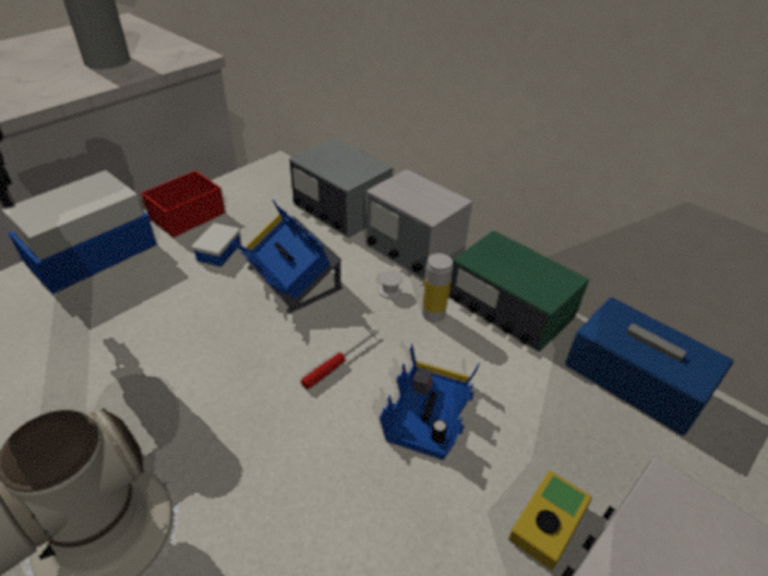

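View pics/top0.png

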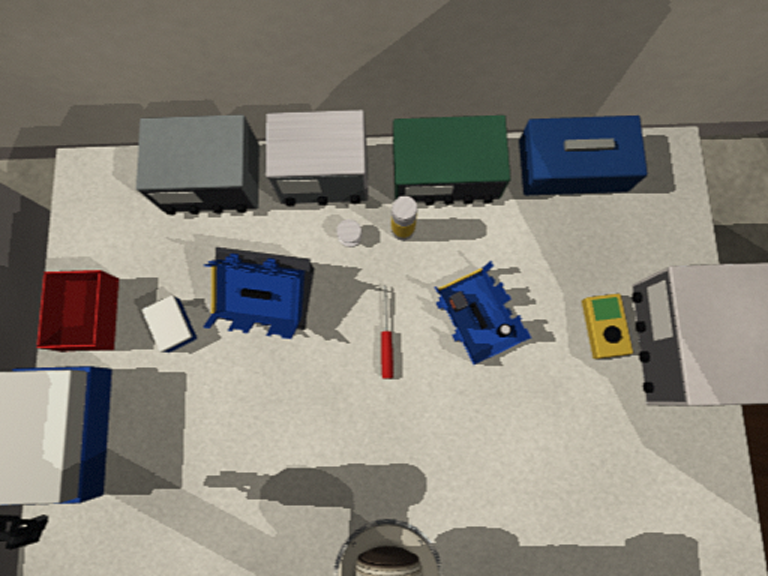

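The side view (768x576) shows the nested pair on the rack at about (290,250), yellow end to +y. The loaded tray is at (430,405), with its yellow end at (443,372). The top view puts the same things at (257,294) and (485,315).

The tool can only point straight down, so I plan to pinch the rack tray's rib by its end faces, along tray x. Then I'll pull along tray z, level the tray on the bench, and regrip across y.

```bash
cat > h.py <<'E'
import cv2,numpy as np
from bench import *
def pts(n,d,m):
    c=camera_model(n);v,u=np.nonzero(m&(d>0));z=d[v,u]
    P=np.c_[(u-c["cx"])/c["fx"]*z,(v-c["cy"])/c["fy"]*z,z]
    return (P-np.array(c["t"]))@np.array(c["R"])
def masks(p):
    h=cv2.cvtColor(p,cv2.COLOR_RGB2HSV);H,S,V=[h[...,i].astype(int) for i in range(3)]
    return dict(blue=(H>100)&(H<130)&(S>130)&(V>30),yel=(H>15)&(H<35)&(S>130)&(V>60),black=(V<60)&(S<150),)
def box(sh,x0,y0,x1,y1):
    b=np.zeros(sh,bool);b[int(y0/1.5):int(y1/1.5),int(x0/1.5):int(x1/1.5)]=1;return b
E
python3 - <<'E'
from h import *
np.set_printoptions(precision=1,suppress=True)
R={"top":dict(rack=(200,235,315,345),rib=(238,285,278,303),base=(430,258,535,365),ribb=(464,298,500,335)),
   "side":dict(rack=(240,200,342,305),rib=(270,236,300,268),base=(378,345,480,460),ribb=(420,385,440,425))}
for n in R:
    f=np.load(f"pics/{n}0.npz");p,d=f["p"],f["d"];m=masks(p)
    for k,b in R[n].items():
        B=box(d.shape,*b)
        for col in (("black",) if "rib" in k else ("blue","yel")):
            P=pts(n,d,m[col]&B)
            if len(P)<4: print(n,k,col,len(P));continue
            print(n,k,col,len(P),"med",np.median(P,0),"p2",np.percentile(P,3,axis=0),"p98",np.percentile(P,97,axis=0))
            if "rib" in k:
                r=cv2.minAreaRect(P[:,:2].astype(np.float32));print("   rect",r)
            if k=="rack" and col=="blue":
                Q=P[(abs(P[:,0]-np.median(P[:,0]))<35)&(abs(P[:,1]-np.median(P[:,1]))<75)]
                for i in range(8):
                    A=np.c_[Q[:,:2],np.ones(len(Q))];c=np.linalg.lstsq(A,Q[:,2],rcond=None)[0];r=Q[:,2]-A@c;Q=Q[abs(r)<max(2.5,1.5*np.median(abs(r)))]
                print("   plane",c[:2],"tilt",np.degrees(np.arctan(np.hypot(*c[:2]))),"updir yaw",np.degrees(np.arctan2(c[1],c[0])),len(Q),"c",Q.mean(0))
            if k=="base" and col=="blue":
                print("   floorz",np.percentile(P[:,2],[5,25,50,75,95]));r=cv2.minAreaRect(P[:,:2].astype(np.float32));print(r)
    for nm,B in(("r",R[n]["rack"]),("b",R[n]["base"])):
        x0,y0,x1,y1=[int(v/1.5) for v in B];cr=p[y0-6:y1+6,x0-6:x1+6,::-1];cv2.imwrite(f"pics/{n}_{nm}.png",cv2.resize(cr,(400,300),interpolation=cv2.INTER_CUBIC))
I=[[cv2.imread(f"pics/{n}_{k}.png") for k in "rb"] for n in R]
cv2.imwrite("pics/mos.png",np.vstack([np.hstack(r) for r in I]))
E
```

```text
top rack blue 2464 med [563.4 247.3  81. ] p2 [489.1 162.5  53.2] p98 [630.  334.9 141.2]
   plane [ 0.6 -0.1] tilt 31.399827756268817 updir yaw -9.865750378766588 623 c [560.4 251.8  72.3]
top rack yel 90 med [577.  340.6  84.8] p2 [535.6 331.8  -2. ] p98 [637.5 373.4 111.9]
top rib black 68 med [562.8 252.1  92.7] p2 [555.9 224.6  87.1] p98 [573.6 279.4  96. ]
   rect ((564.2623901367188, 252.3581085205078), (57.82517623901367, 13.459691047668457), 80.788330078125)
top base blue 1870 med [ 512.2 -221.6    3.8] p2 [ 434.6 -290.8   -1.1] p98 [ 602.  -141.1   53. ]
   floorz [-0.6  1.9  3.8  8.3 47.1]
((519.5831298828125, -216.88516235351562), (177.26341247558594, 150.13002014160156), 23.597942352294922)
top base yel 56 med [ 598.6 -176.4   18.7] p2 [ 578.4 -219.    -1.4] p98 [ 618.  -133.2   23.7]
top ribb black 83 med [ 517.7 -209.7   18.8] p2 [ 483.5 -248.3    7.1] p98 [ 547.7 -180.7   36. ]
   rect ((513.8644409179688, -211.95262145996094), (104.3944091796875, 22.374168395996094), 40.43248748779297)
side rack blue 1719 med [563.5 226.6  81.1] p2 [490.7 156.8  50.5] p98 [615.1 328.
[... 242 characters left out ...]
[553.1 221.5  88.3] p98 [566.3 274.2  96. ]
   rect ((559.7255859375, 248.94895935058594), (58.333412170410156, 8.040742874145508), 80.61285400390625)
side base blue 2034 med [ 497.3 -214.6    4.9] p2 [ 421.8 -286.6    1.2] p98 [ 594.3 -148.9   53.6]
   floorz [ 1.7  3.4  4.9 14.5 46.7]
((515.3551025390625, -213.90731811523438), (178.22232055664062, 129.42547607421875), 23.329002380371094)
side base yel 116 med [ 598.1 -179.9   15. ] p2 [ 579.1 -218.4    7.1] p98 [ 615.  -134.4   21.8]
side ribb black 126 med [ 527.8 -206.2   20.5] p2 [ 490.3 -227.8    4. ] p98 [ 547.6 -176.8   32.1]
   rect ((524.4509887695312, -203.27130126953125), (82.7180404663086, 26.786020278930664), 45.83884811401367)
```

View pics/mos.png

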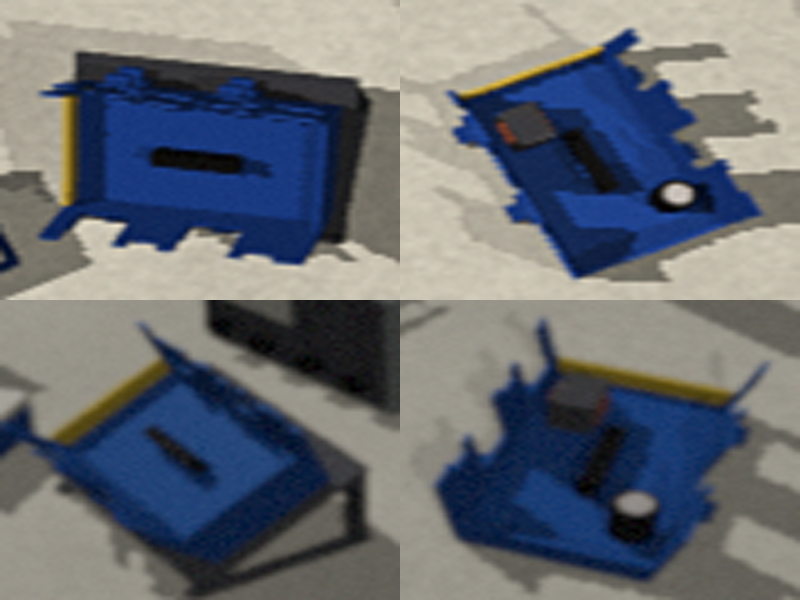

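The crops show the top tray's rib dark on its floor, with its centre at about (562,251,93). The rack's upslope direction is at yaw -10°, so tray x is at yaw 80°. In the base tray, the transformer stands near the yellow end and the capacitor towards the blue end. I'll move above the rib now.

Emit:
drive_tool:
  plan:
    - [[-0.8,0,-20,30,0],[-0.8,0,-35,15,0],[-0.8,10,-36,5,0],[-0.8,25,-30,0,0],[-0.8,28,-26,0,1],[-0.8,30,-24,0,1],[-0.8,30,-24,0,1],[-0.8,30,-24,0,1],[-0.8,30,-24,0,1],[-0.8,30,-24,0,1],[-0.8,30,-24,0,1],[-0.8,30,-22,0,0],[-0.8,30,-20,0,0],[-0.8,30,-12,-10,0],[-0.8,30,0,-20,0],[-0.8,24,0,-20,0],[-0.8,13,0,-20,0],[-0.8,0,0,0,0],[-0.8,0,0,0,0]]

```text
clock: 1.68
position: [581.7, 252.0, 209.2]
ee_rot: [0.996, -0.087, -0.002, 0.002]
contact_force: [-0.3, 0.3, 0.1]
gripper_width: 77.0
grasp_force: 0.0
```

```bash
cat > st.py <<'E'
from h import *
np.set_printoptions(precision=2,suppress=True)
def st():
    s=read_state();q=s["ee_rot"];print("t",round(s["clock"],2),"pos",s["position"],"tooly yaw",np.degrees(2*np.arctan2(q[1],q[0]))-90,"F",s["contact_force"],"M",s["wrist_torque"],"w",s["gripper_width"],"gf",s["grasp_force"],"j",s["joints"],"q",q)
if __name__=="__main__": st()
E
python3 st.py
```

```text
t 1.68 pos [581.74 252.   209.16] tooly yaw -100.00899594738809 F [-0.27  0.35  0.08] M [0.03 0.   0.02] w 76.95046573808524 gf 0.0 j [ 0.66  0.42  0.   -0.   -1.16  0.73] q [ 1.   -0.09 -0.    0.  ]
```

Emit:
drive_tool:
  plan:
    - [[-0.8,-30,0,0,0],[-0.8,0,0,-30,0],[-0.8,0,0,-30,0],[-0.8,0,0,-20,0],[-0.8,0,0,-14,0],[-0.8,0,0,0,0],[-0.8,0,0,0,0]]

```text
clock: 2.27
position: [552.0, 253.4, 118.7]
ee_rot: [0.996, -0.086, 0.001, -0.0]
contact_force: [-0.8, 0.3, -0.1]
gripper_width: 76.9
grasp_force: 0.0
```

```bash
python3 - <<'E'
from st import *
st()
a,d=get_image("side");b,e=get_image("top");np.savez("pics/m1.npz",a=a,d=d,b=b,e=e)
cv2.imwrite("pics/m1.png",np.hstack([cv2.resize(a[120:225,140:245,::-1],(400,400),interpolation=2),cv2.resize(b[140:240,125:225,::-1],(400,400),interpolation=2)]))
E
```

```text
t 2.27 pos [552.01 253.43 118.74] tooly yaw -99.86650562219664 F [-0.81  0.25 -0.14] M [ 0.02 -0.02  0.03] w 76.91424884522868 gf 0.0 j [ 0.7   0.45 -0.19  0.   -0.93  0.7 ] q [ 1.   -0.09  0.   -0.  ]
```

View pics/m1.png

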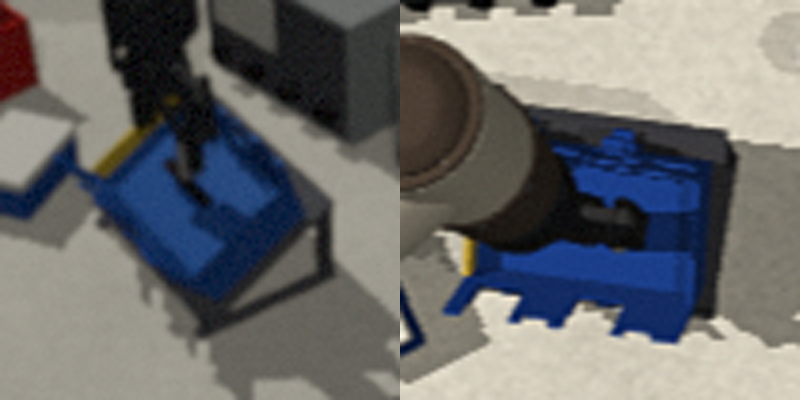

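The fingers are over the rib, and their line runs along it. I'll descend in small steps and watch the force.

Emit:
drive_tool:
  plan:
    - [[-0.8,0,0,-12,0],[-0.8,0,0,-12,0],[-0.8,0,0,-8,0],[-0.8,0,0,-4,0],[-0.8,0,0,0,0],[-0.8,0,0,0,0]]

```text
clock: 2.87
position: [552.6, 253.1, 82.0]
ee_rot: [0.996, -0.087, 0.0, -0.0]
contact_force: [0.4, -0.1, 0.5]
gripper_width: 76.9
grasp_force: 0.0
```

```bash
python3 - <<'E'
from st import *
st()
E
```

```text
t 2.87 pos [552.58 253.1   82.02] tooly yaw -99.92953485324908 F [ 0.43 -0.07  0.54] M [-0.02  0.02 -0.04] w 76.90695039741702 gf 0.0 j [ 0.7   0.5  -0.22  0.   -0.85  0.7 ] q [ 1.   -0.09  0.   -0.  ]
```

Emit:
drive_tool:
  plan:
    - [[-0.8,0,0,-4,0],[-0.7,0,0,-3,0],[-0.6,0,0,0,0],[-0.5,0,0,0,0],[-0.48,0,0,0,0],[-0.48,0,0,0,0]]

```text
clock: 3.37
position: [552.3, 253.3, 74.4]
ee_rot: [0.996, -0.087, 0.0, -0.0]
contact_force: [-0.8, 1.8, -1.0]
gripper_width: 63.3
grasp_force: 0.7
```

```bash
python3 - <<'E'
from st import *
st()
E
```

```text
t 3.37 pos [552.26 253.26  74.44] tooly yaw -99.93245294353947 F [-0.85  1.83 -1.01] M [ 0.43  0.09 -0.  ] w 63.31075711571804 gf 0.7487733475863934 j [ 0.7   0.5  -0.23 -0.   -0.83  0.7 ] q [ 1.   -0.09  0.   -0.  ]
```

Emit:
drive_tool:
  plan:
    - [[-0.48,0,1.5,0,0],[-0.45,0,0,0,0],[-0.43,0,0,0,0],[-0.43,0,0,0,0]]

```text
clock: 3.7
position: [552.3, 254.4, 74.4]
ee_rot: [0.996, -0.087, 0.0, -0.0]
contact_force: [-0.0, 0.4, 0.6]
gripper_width: 61.4
grasp_force: 0.3
```

```bash
python3 - <<'E'
from st import *
st()
E
```

```text
t 3.7 pos [552.25 254.41  74.43] tooly yaw -99.94326163629675 F [-0.04  0.36  0.55] M [0.21 0.09 0.03] w 61.434576599863206 gf 0.2853032760322094 j [ 0.7   0.51 -0.23  0.   -0.84  0.7 ] q [ 1.   -0.09  0.   -0.  ]
```

Centred well; I'll grip it.

Emit:
drive_tool:
  plan:
    - [[-0.4,0,0,0,0],[-0.3,0,0,0,0],[-0.1,0,0,0,0],[0.5,0,0,0,0],[0.5,0,0,0,0],[0.5,0,0,0,0]]

```text
clock: 4.2
position: [552.4, 254.7, 75.3]
ee_rot: [0.996, -0.086, 0.001, -0.0]
contact_force: [-2.0, 1.5, 4.9]
gripper_width: 56.1
grasp_force: 62.3
```

```bash
python3 - <<'E'
from st import *
st()
E
```

```text
t 4.2 pos [552.42 254.74  75.31] tooly yaw -99.92221593399007 F [-2.    1.48  4.9 ] M [0.38 0.69 0.05] w 56.13324649759835 gf 62.34393239021301 j [ 0.7   0.5  -0.23  0.   -0.84  0.7 ] q [ 1.   -0.09  0.   -0.  ]
```

Emit:
drive_tool:
  plan:
    - [[0.5,-2,0.35,3.5,0],[0.5,-2,0.35,3.5,0],[0.5,-2.5,0.45,4.3,0],[0.5,-2.5,0.45,4.3,0],[0.5,0,0,0,0]]

```text
clock: 4.62
position: [542.9, 256.1, 90.7]
ee_rot: [0.996, -0.087, 0.0, -0.0]
contact_force: [-0.3, 0.4, -3.0]
gripper_width: 56.0
grasp_force: 64.0
```

```bash
python3 - <<'E'
from st import *
st()
a,d=get_image("side");b,e=get_image("top");np.savez("pics/m2.npz",a=a,d=d,b=b,e=e)
cv2.imwrite("pics/m2.png",np.hstack([cv2.resize(a[110:225,140:255,::-1],(400,400),interpolation=2),cv2.resize(b[140:240,125:225,::-1],(400,400),interpolation=2)]))
E
```

```text
t 4.62 pos [542.91 256.06  90.66] tooly yaw -99.92864812229205 F [-0.28  0.41 -3.02] M [-0.01 -0.    0.02] w 55.97995500580979 gf 64.00460600852966 j [ 0.71  0.47 -0.23  0.   -0.86  0.69] q [ 1.   -0.09  0.   -0.  ]
```

View pics/m2.png

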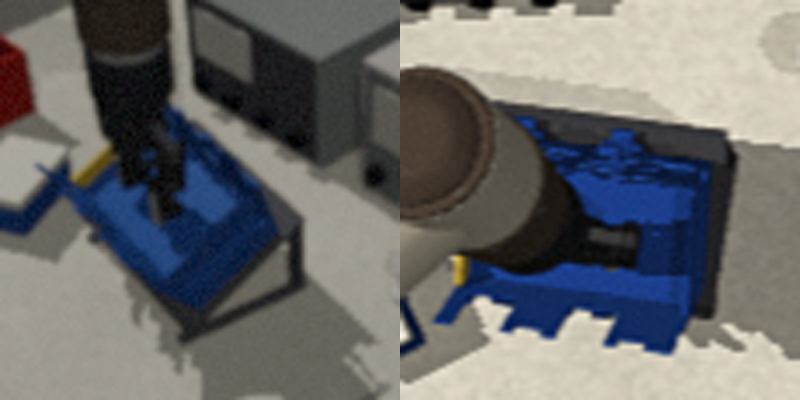

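The wrist carries 3 N, which is one tray, and there is no side force. I'll keep pulling along the tray normal.

Emit:
drive_tool:
  plan:
    - [[0.5,-4,0.7,7,0],[0.5,-4,0.7,7,0],[0.5,-4,0.7,7,0],[0.5,-4,0.7,7,0],[0.5,-4,0.7,7,0],[0.5,-4,0.7,7,0],[0.5,-4,0.7,7,0],[0.5,-5,0.9,9,0],[0.5,-5,0.9,9,0],[0.5,-5,0.9,9,0],[0.5,-5,0.9,9,0],[0.5,-5,0.9,9,0],[0.5,-5,0.9,9,0],[0.5,-5,0.9,9,0],[0.5,-2,0,8,0],[0.5,0,0,6,0],[0.5,0,0,0,0],[0.5,0,0,0,0],[0.5,0,0,0,0]]

```text
clock: 6.3
position: [478.0, 266.9, 215.3]
ee_rot: [0.996, -0.087, -0.0, 0.0]
contact_force: [0.3, 0.1, -2.4]
gripper_width: 56.7
grasp_force: 64.2
```

```bash
python3 - <<'E'
from st import *
st()
a,d=get_image("side");b,e=get_image("top");np.savez("pics/m3.npz",a=a,d=d,b=b,e=e)
cv2.imwrite("pics/m3.png",np.hstack([cv2.resize(a[70:270,90:290,::-1],(400,400),interpolation=2),cv2.resize(b[100:300,90:290,::-1],(400,400),interpolation=2)]))
E
```

```text
t 6.3 pos [478.01 266.91 215.33] tooly yaw -99.97146497751962 F [ 0.33  0.06 -2.43] M [-0.04  0.03 -0.06] w 56.722146649405104 gf 64.20601487159729 j [ 0.81  0.27 -0.21 -0.   -1.1   0.59] q [ 1.   -0.09 -0.    0.  ]
```

View pics/m3.png

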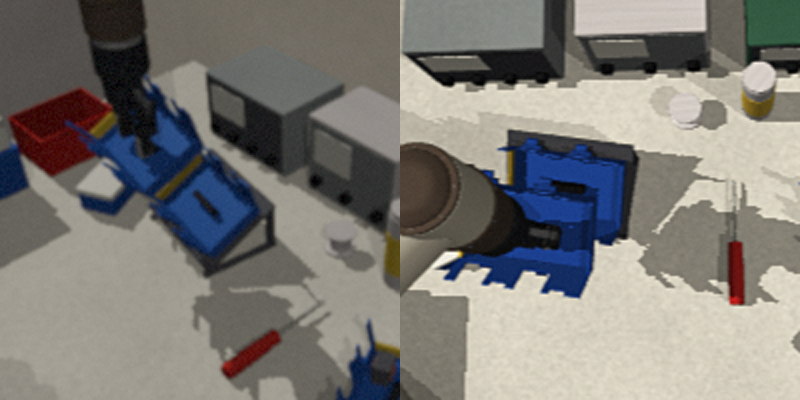

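The top tray is clear and still tilted, and the lower tray has stayed on the rack. Next I'll move to free bench in front of the rack and come down close to the surface.

Emit:
drive_tool:
  plan:
    - [[0.5,-12,-8,0,0],[0.5,-18,-14,-10,0],[0.5,-18,-16,-25,0],[0.5,-18,-16,-30,0],[0.5,-12,-12,-30,0],[0.5,-5,-6,-30,0],[0.5,0,0,-25,0],[0.5,0,0,-13,0],[0.5,0,0,-7,0],[0.5,0,0,0,0],[0.5,0,0,0,0]]

```text
clock: 7.32
position: [395.7, 195.6, 46.1]
ee_rot: [0.996, -0.087, 0.0, -0.0]
contact_force: [0.5, -0.0, -2.2]
gripper_width: 56.2
grasp_force: 64.5
```

Emit:
drive_tool:
  plan:
    - [[0.5,0,0,-3,0],[0.5,0,0,-3,0],[0.5,0,0,-2,0],[0.5,0,0,0,0]]

```text
clock: 7.65
position: [395.1, 195.2, 37.9]
ee_rot: [0.996, -0.087, 0.0, -0.0]
contact_force: [0.5, 0.1, -2.3]
gripper_width: 56.2
grasp_force: 64.5
```

Nothing has touched yet. Now the levelling arc, gently.

Emit:
drive_tool:
  plan:
    - [[0.5,0,0,-3,0],[0.5,1,-0.2,-2,0],[0.5,2,-0.4,-2.5,0],[0.5,2,-0.4,-2.5,0],[0.5,2,-0.4,-2.5,0],[0.5,0,0,0,0]]

```text
clock: 8.15
position: [402.5, 193.8, 25.0]
ee_rot: [0.996, -0.087, -0.0, 0.0]
contact_force: [-0.6, 0.2, -0.2]
gripper_width: 56.2
grasp_force: 65.0
```

Emit:
drive_tool:
  plan:
    - [[0.5,1.5,-0.3,-2.5,0],[0.5,1.5,-0.3,-2.5,0],[0.5,1.5,-0.3,-2.5,0],[0.5,0,0,0,0]]

```text
clock: 8.48
position: [406.9, 192.9, 17.6]
ee_rot: [0.996, -0.087, -0.0, 0.0]
contact_force: [-2.0, 1.7, 0.2]
gripper_width: 56.1
grasp_force: 64.9
```

Emit:
drive_tool:
  plan:
    - [[0.5,1,-0.2,-2.5,0],[0.5,1,-0.2,-2.5,0],[0.5,1,-0.2,-2.5,0],[0.5,0,0,0,0]]

```text
clock: 8.82
position: [410.1, 192.5, 10.2]
ee_rot: [0.996, -0.087, 0.0, -0.0]
contact_force: [-1.4, 0.9, 2.0]
gripper_width: 56.2
grasp_force: 65.3
```

Emit:
drive_tool:
  plan:
    - [[0.5,0.5,0,-2,0],[0.5,0.5,0,-1.5,0],[0.5,0,0,0,0]]

```text
clock: 9.07
position: [411.2, 192.3, 6.9]
ee_rot: [0.996, -0.086, 0.0, 0.0]
contact_force: [2.3, -1.5, 3.9]
gripper_width: 56.1
grasp_force: 67.9
```

```bash
python3 - <<'E'
from st import *
st()
a,d=get_image("side");b,e=get_image("top");np.savez("pics/m4.npz",a=a,d=d,b=b,e=e)
cv2.imwrite("pics/m4.png",np.hstack([cv2.resize(a[110:260,60:210,::-1],(400,400),interpolation=2),cv2.resize(b[170:320,90:240,::-1],(400,400),interpolation=2)]))
E
```

```text
t 9.07 pos [411.21 192.26   6.91] tooly yaw -99.87030493712334 F [ 2.3  -1.53  3.88] M [-0.34 -0.23  0.09] w 56.090435494967096 gf 67.92973279953003 j [ 0.8   0.41 -0.67  0.   -0.49  0.6 ] q [ 1.   -0.09  0.    0.  ]
```

View pics/m4.png

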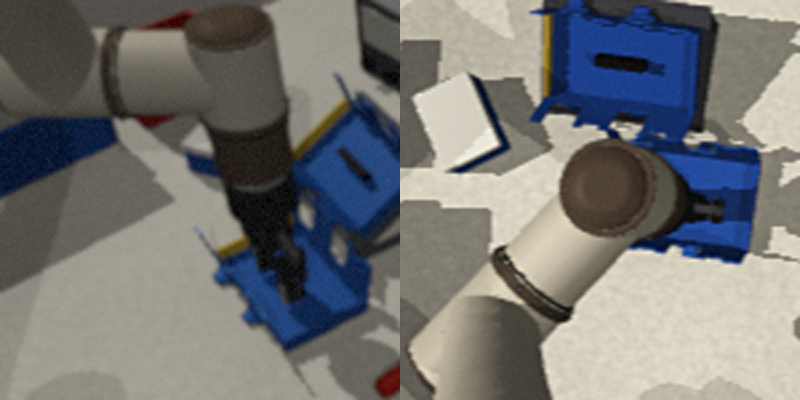

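The tray looks level on the bench. I'll release it, rise and turn -90°.

Emit:
drive_tool:
  plan:
    - [[-0.4,0,0,0,0],[-0.6,0,0,0,0],[-0.75,0,0,0,0],[-0.75,0,0,0,0],[-0.75,0,0,10,0],[-0.75,0,0,30,0],[-0.75,0,0,40,0],[-0.4,0,0,40,-7],[-0.2,0,0,35,-7],[0.06,0,0,0,-7],[0.06,0,0,0,-7],[0.06,0,0,0,-7],[0.06,0,0,0,-7],[0.06,0,0,0,-7],[0.06,0,0,0,-7],[0.06,0,0,0,-7],[0.06,0,0,0,-7],[0.06,0,0,0,-7],[0.06,0,0,0,-7]]

```text
clock: 10.75
position: [410.3, 192.1, 161.7]
ee_rot: [-0.68, 0.733, 0.0, -0.0]
contact_force: [0.3, -0.4, 0.3]
gripper_width: 40.0
grasp_force: 0.0
```

```bash
python3 - <<'E'
from st import *
st()
a,d=get_image("side");b,e=get_image("top");np.savez("pics/m5.npz",a=a,d=d,b=b,e=e)
for n,p,D in(("side",a,d),("top",b,e)):
    m=masks(p)
    for k in("black","blue","yel"):
        for nm,cx,cy in(("new",410,193),("low",583,247)):
            M=np.ones(D.shape,bool);P=pts(n,D,M);mm=(m[k]&(D>0))[D>0]
            P=P[mm];zr=(8,28) if k=="black" else (1,9) if k=="blue" else (10,24)
            if nm=="low": zr=(20,100)
            P=P[(np.hypot(P[:,0]-cx,P[:,1]-cy)<(50 if k=="black" else 110))&(P[:,2]>zr[0])&(P[:,2]<zr[1])]
            if len(P)>8: print(n,nm,k,len(P),np.median(P,0),cv2.minAreaRect(P[:,:2].astype(np.float32)))
            if len(P)>50 and k=="blue" and nm=="new":
                A=np.c_[P[:,:2]-[cx,cy],np.ones(len(P))];c=np.linalg.lstsq(A,P[:,2],rcond=None)[0];print("  plane",c)
cv2.imwrite("pics/m5.png",np.hstack([cv2.resize(a[110:260,60:210,::-1],(400,400),interpolation=2),cv2.resize(b[170:320,90:240,::-1],(400,400),interpolation=2)]))
E
```

```text
t 10.75 pos [410.3  192.08 161.72] tooly yaw 175.7021178300963 F [ 0.33 -0.37  0.28] M [ 0.   -0.04 -0.04] w 40.04498989168558 gf 0.0 j [ 0.8   0.16 -0.5  -0.   -0.91 -0.87] q [-0.68  0.73  0.   -0.  ]
side new black 50 [417.87 184.27  19.64] ((419.3284912109375, 187.6316680908203), (56.566097259521484, 10.863655090332031), 80.1128158569336)
side low black 32 [571.5  245.13  70.98] ((571.5159301757812, 249.05426025390625), (57.08988952636719, 9.668920516967773), 81.89993286132812)
side new blue 1046 [419.34 185.81   3.99] ((432.173095703125, 182.8896484375), (176.9339141845703, 157.1157684326172), 81.39025115966797)
  plane [-0.   -0.    4.12]
side low blue 1370 [571.29 236.74  58.58] ((558.0997314453125, 250.94113159179688), (183.5706024169922, 140.4688720703125), 76.92864227294922)
side new yel 73 [435.72 273.66  15.63] ((437.0921630859375, 272.95562744140625), (7.898616790771484, 96.03347778320312), 80.11722564697266)
side low yel 84 [591.35 334.96  68.05] ((545.1607666015625, 317.13568115234375), (168.18484497070312, 46.33976364135742), 21.855022430419922)
top new black 48 [420.3  183.34  19.43] ((420.96917724609375, 183.53509521484375), (42.91276168823242, 10.22757339477539), 80.485595703125)
top low black 83 [575.8  248.73  71.49] ((600.4815063476562, 245.7728271484375), (59.67314147949219, 62.61125564575195), 81.44886016845703)
top new blue 878 [414.71 158.88   3.64] ((420.1361389160156, 175.68087768554688), (149.7388458251953, 135.72561645507812), 73.74517059326172)
  plane [-0.   0.   3.9]
top low blue 2019 [568.96 246.95  55.46] ((565.963134765625, 250.7340087890625), (178.7022705078125, 154.774169921875), 80.30046081542969)
top low yel 77 [596.04 336.13  73.62] ((589.1661376953125, 337.0265197753906), (5.74098014831543, 89.07744598388672), 82.031005859375)
```

View pics/m5.png

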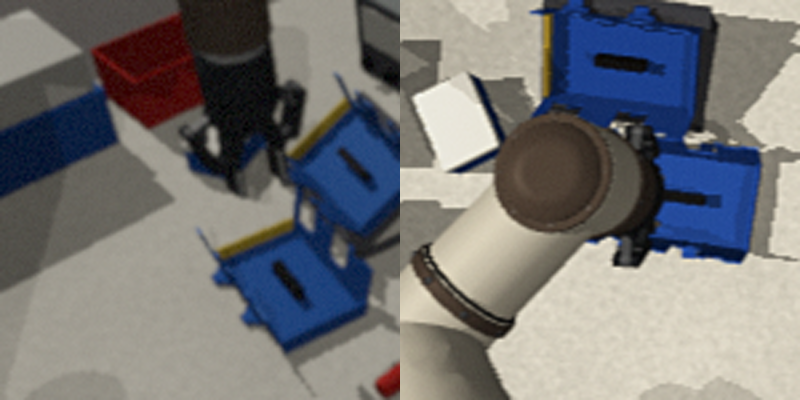

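The tray sits level with its rib at about (420.5,190.5). I'll go over it, turn to yaw 170 and descend.

Emit:
drive_tool:
  plan:
    - [[0.06,5,-0.7,0,-3],[0.06,5,-0.7,0,-2.7],[0.06,0,0,-30,0],[0.06,0,0,-35,0],[0.06,0,0,-35,0],[0.06,0,0,-25,0],[0.06,0,0,-15,0],[0.06,0,0,-9,0],[0.06,0,0,-4,0],[0.06,0,0,0,0],[0.06,0,0,0,0]]

```text
clock: 11.77
position: [421.2, 191.4, 9.6]
ee_rot: [-0.646, 0.764, -0.0, 0.001]
contact_force: [0.1, -0.4, 1.4]
gripper_width: 40.0
grasp_force: 0.0
```

Emit:
drive_tool:
  plan:
    - [[0.3,0,0,0,0],[0.5,0,0,0,0],[0.6,0,0,0,0],[0.64,0,0,0,0],[0.64,0,0,0,0]]

```text
clock: 12.18
position: [421.3, 191.3, 9.5]
ee_rot: [-0.645, 0.764, -0.0, 0.001]
contact_force: [1.4, 0.2, 1.5]
gripper_width: 14.9
grasp_force: 0.6
```

Emit:
drive_tool:
  plan:
    - [[0.6,0,0,-1.5,0],[0.6,0,0,-1.5,0],[0.7,0,0,0,0],[0.8,0,0,0,0],[1,0,0,0,0],[1,0,0,0,0],[1,0,0,0,0],[1,0,0,0,0]]

```text
clock: 12.85
position: [420.8, 190.9, 5.9]
ee_rot: [-0.645, 0.764, -0.0, 0.0]
contact_force: [2.0, -0.1, 0.2]
gripper_width: 10.6
grasp_force: 59.1
```

Emit:
drive_tool:
  plan:
    - [[1,0,0,5,0],[1,0,0,10,0],[1,0,0,25,0],[1,0,0,35,0],[1,0,0,40,0],[1,0,0,40,0],[1,0,0,25,0],[1,0,0,0,0],[1,0,0,0,0]]

```text
clock: 13.6
position: [420.1, 190.8, 186.7]
ee_rot: [-0.645, 0.764, 0.001, 0.001]
contact_force: [-0.0, -0.3, -3.4]
gripper_width: 10.9
grasp_force: 59.3
```

The tray is held level, centred on the TCP, with its underside about 6 mm below it. Now I'll measure the base precisely and move the arm in the meantime.

```bash
python3 - <<'E'
from st import *
f=np.load("pics/m5.npz")
for src,S in(("m5",(("side",f["a"],f["d"]),("top",f["b"],f["e"]))),("0",[(n,*[np.load(f"pics/{n}0.npz")[k] for k in "pd"]) for n in("side","top")])):
  for n,p,D in S:
    m=masks(p);P=pts(n,D,D>-1)
    def get(k,c,r,z): 
        Q=P[m[k][D>0]];return Q[(np.hypot(*(Q[:,:2]-c).T)<r)&(Q[:,2]>z[0])&(Q[:,2]<z[1])]
    y=get("yel",(598,-178),75,(12,24))
    l=np.polyfit(y[:,1],y[:,0],1);print(src,n,"yel",len(y),cv2.minAreaRect(y[:,:2].astype(np.float32)),"normal yaw",np.degrees(np.arctan(-l[0])),"mean",y.mean(0))
    b=get("black",(518,-210),32,(14,25)); print("  rib",len(b),b.mean(0) if len(b) else "",cv2.minAreaRect(b[:,:2].astype(np.float32)) if len(b)>4 else "")
    u=get("blue",(518,-210),125,(-3,70))
    # long-wall feet & ends via floor only
    fl=u[(u[:,2]<9)];c,s=np.cos(np.radians(29)),np.sin(np.radians(29));q=(fl[:,:2]-[518,-210])@np.array([[c,-s],[s,c]])
    hi=u[u[:,2]>48];qh=(hi[:,:2]-[518,-210])@np.array([[c,-s],[s,c]])
    print("  floor x",np.percentile(q[:,0],[1,99]),"rim +y",np.median(qh[qh[:,1]>0],0),"-y",np.median(qh[qh[:,1]<0],0), "zmax",np.percentile(hi[:,2],95))
    w=qh
    for sg in(1,-1):
        e=qh[(qh[:,1]*sg>40)]
        if len(e)>10: l=np.polyfit(e[:,0],e[:,1],1);print("   rim line side",sg,len(e),"yaw",29+np.degrees(np.arctan(l[0])),"y at 0",l[1],"xr",np.percentile(e[:,0],[2,98]))
E
```

```text
m5 side yel 82 ((595.569580078125, -176.8759307861328), (6.308896541595459, 97.82052612304688), 23.536338806152344) normal yaw 23.84118145239538 mean [ 596.89 -177.84   17.52]
  rib 73 [ 514.36 -212.18   20.32] ((516.98681640625, -210.26104736328125), (60.624271392822266, 17.529190063476562), 32.53792190551758)
  floor x [-90.91  78.81] rim +y [-54.31  65.08] -y [-55.37 -58.66] zmax 63.5391665460401
   rim line side 1 54 yaw 23.47649526109452 y at 0 60.31603258339485 xr [-84.19  33.97]
   rim line side -1 45 yaw 23.464405424521132 y at 0 -63.716863455088166 xr [-94.15  22.53]
m5 top yel 45 ((598.045654296875, -175.6423797607422), (4.618101119995117, 99.89200592041016), 23.251903533935547) normal yaw 23.38458694507832 mean [ 597.07 -174.4    18.43]
  rib 62 [ 515.96 -210.     19.5 ] ((517.349853515625, -209.82363891601562), (58.43292999267578, 10.691254615783691), 22.52564811706543)
  floor x [-86.4   83.04] rim +y [-34.57  64.17] -y [-51.54 -57.69] zmax 65.09008896409698
   rim line side 1 29 yaw 23.84482013148095 y at 0 62.48496329686869 xr [-80.09  83.68]
   rim line side -1 54 yaw
[... 533 characters left out ...]
4565 xr [-82.5   33.57]
   rim line side -1 42 yaw 23.476943841942255 y at 0 -63.81027961284071 xr [-93.38  25.37]
0 top yel 48 ((597.0540161132812, -174.2884063720703), (4.441397190093994, 96.86339569091797), 23.489572525024414) normal yaw 23.146146978426263 mean [ 596.25 -172.94   18.75]
  rib 58 [ 515.5  -210.53   19.21] ((517.350830078125, -209.47105407714844), (58.679779052734375, 10.5054292678833), 25.979747772216797)
  floor x [-86.22  82.79] rim +y [-37.17  65.77] -y [-51.54 -57.47] zmax 63.713072038654296
   rim line side 1 29 yaw 23.718391862818446 y at 0 62.50756896077604 xr [-80.05  83.92]
   rim line side -1 60 yaw 23.571566688738713 y at 0 -62.508040986032874 xr [-94.09  77.  ]
```

Emit:
drive_tool:
  plan:
    - [[1,0,-25,0,5],[1,0,-30,0,7],[1,0,-35,0,7],[1,5,-35,0,7],[1,5,-35,0,7],[1,5,-35,0,7],[1,10,-30,0,7],[1,10,-30,0,7],[1,10,-30,0,7],[1,10,-25,0,7],[1,10,-20,0,7],[1,10,-20,0,7],[1,5,-10,0,7],[1,0,0,0,7],[1,0,0,0,7],[1,0,0,0,7],[1,0,0,0,7],[1,0,0,0,6],[1,0,0,0,0]]

```text
clock: 15.18
position: [495.6, -150.1, 182.9]
ee_rot: [0.986, 0.169, -0.003, -0.001]
contact_force: [-0.5, 0.2, -3.1]
gripper_width: 10.3
grasp_force: 59.2
```

Emit:
drive_tool:
  plan:
    - [[1,7,-20,0,2],[1,7,-20,0,2],[1,7,-20,0,0],[1,0,0,-25,0],[1,0,0,-25,0],[1,0,0,-20,0],[1,0,0,-15,0],[1,0,0,-10,0],[1,0,0,0,0],[1,0,0,0,0],[1,0,0,0,0]]

```text
clock: 16.1
position: [519.2, -210.5, 91.5]
ee_rot: [0.979, 0.203, 0.0, 0.0]
contact_force: [0.1, -0.6, -2.4]
gripper_width: 10.2
grasp_force: 59.3
```

```bash
python3 - <<'E'
from st import *
st()
a,d=get_image("side");b,e=get_image("top");np.savez("pics/m6.npz",a=a,d=d,b=b,e=e)
cv2.imwrite("pics/m6.png",np.hstack([cv2.resize(a[200:330,220:350,::-1],(400,400),interpolation=2),cv2.resize(b[150:270,260:380,::-1],(400,400),interpolation=2)]))
E
```

```text
t 16.1 pos [ 519.24 -210.49   91.54] tooly yaw -66.58709996871741 F [ 0.09 -0.61 -2.38] M [ 0.04 -0.07  0.03] w 10.222100131927142 gf 59.34111714363098 j [-0.1   0.42 -0.34  0.   -0.82  2.07] q [0.98 0.2  0.   0.  ]
```

View pics/m6.png

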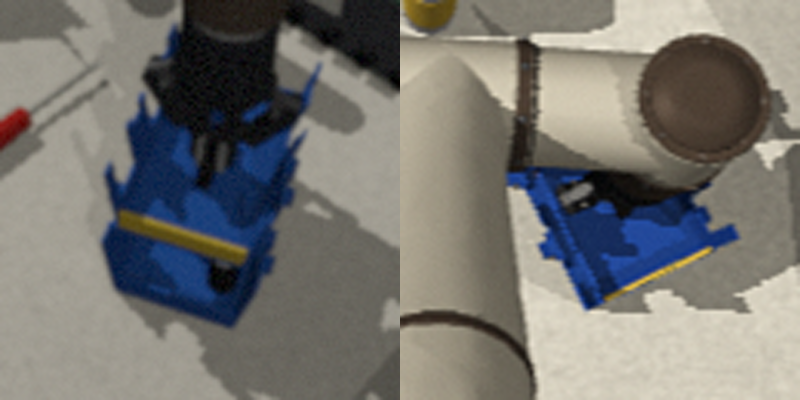

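The held tray is level above the base, with its yellow end toward the robot. I'll measure it with the same features to get the camera's offset.

```bash
python3 - <<'E'
from st import *
f=np.load("pics/m6.npz");T=np.array([519.2,-210.5]);t=np.radians(23.5);X=np.array([np.cos(t),np.sin(t)]);Y=np.array([-X[1],X[0]])
def an(tag,n,p,D,z0):
    m=masks(p);P=pts(n,D,D>-1);L=np.c_[(P[:,:2]-T)@X,(P[:,:2]-T)@Y,P[:,2]-z0]
    near=(abs(L[:,0])<105)&(abs(L[:,1])<85)
    y=L[near&m["yel"][D>0]&(L[:,2]>10)&(L[:,2]<25)]
    print(tag,n,"yel",len(y),"x med",np.median(y[:,0]),"y ext",np.percentile(y[:,1],[2,98]),"z",np.median(y[:,2]),"slope",np.degrees(np.polyfit(y[:,1],y[:,0],1)[0]))
    yt=y[y[:,2]>17];print("   top part x",len(yt),np.median(yt[:,0]))
    u=L[near&m["blue"][D>0]&(L[:,2]>40)&(L[:,2]<66)]
    for s in(1,-1):
        e=u[u[:,1]*s>45]
        if len(e)>8:
            # remove wall lean: refer to z=60
            yy=e[:,1]-s*(e[:,2]-60)*14/64;l=np.polyfit(e[:,0],yy,1);print("   wall",s,len(e),"y@z60",np.median(yy),"slope deg",np.degrees(l[0]),"x",np.percentile(e[:,0],[2,98]))
    b=L[near&m["black"][D>0]&(L[:,2]>16)&(L[:,2]<24)&(np.hypot(L[:,0],L[:,1])<36)&(abs(L[:,1])<12)]
    if len(b)>8: print("   rib",len(b),"x",np.percentile(b[:,0],[2,98]),"y",np.percentile(b[:,1],[5,50,95]))
for n in("side","top"):
    g=np.load(f"pics/{n}0.npz");an("base",n,g["p"],g["d"],0)
    k="ad" if n=="side" else "be";an("held",n,f[k[0]],f[k[1]],85.5)
E
```

```text
base side yel 100 x med 84.44581225168419 y ext [-46.54  47.53] z 16.17205224804865 slope 0.20325055150952281
   top part x 44 84.50616709700881
   wall 1 92 y@z60 62.19331131806878 slope deg 0.023230468610991654 x [-90.08  29.63]
   wall -1 55 y@z60 -62.74937276498608 slope deg -0.1050751690506021 x [-88.35  29.5 ]
   rib 70 x [-31.75  22.83] y [-5.25 -0.48  5.08]
held side yel 154 x med -90.30663210777895 y ext [-48.24  47.9 ] z 17.795258592506464 slope -0.036278333914763296
   top part x 85 -90.06258793190791
   wall 1 71 y@z60 62.01762177150279 slope deg 0.03455590139599357 x [-90.13  81.62]
   wall -1 70 y@z60 -62.706286224510336 slope deg 0.3010765317884494 x [-90.63  76.23]
   rib 64 x [-30.75  26.91] y [-5.74  0.7   5.36]
base top yel 49 x med 85.70311405458256 y ext [-46.28  47.94] z 18.921385385096933 slope 0.22176289904172483
   top part x 41 86.02518760714007
   wall 1 37 y@z60 63.24130749689691 slope deg 0.0008094176099098779 x [-86.77  76.69]
   wall -1 99 y@z60 -62.410062622846176 slope deg -0.16993284047984594 x [-88.3   82.92]
   rib 52 x [-29.4   24.81] y [-2.84  1.57  5.74]
held top yel 44 x med -88.07819942926659 y ext [-48.08  48.91] z 19.92322467459622 slope 0.03134727133456968
   top part x 40 -88.11887480454607
   wall 1 28 y@z60 63.51594437231766 slope deg -0.11182388667862204 x [-86.54  38.31]
   wall -1 20 y@z60 -62.82906068260793 slope deg -0.2258971731568559 x [-88.55 -53.05]
   rib 12 x [-28.57 -18.76] y [-1.9   2.68  6.01]
```

Sideways they agree within 0.1 mm. Lengthwise the base sits about 2.4 mm further toward the held tray's yellow end. I'll correct that and descend slowly.

Emit:
drive_tool:
  plan:
    - [[1,-2.2,-1,0,0],[1,0,0,-7,0],[1,0,0,-6,0],[1,0,0,-4,0],[1,0,0,-2,0],[1,0,0,0,0],[1,0,0,0,0]]

```text
clock: 16.78
position: [516.5, -211.4, 71.7]
ee_rot: [0.979, 0.203, -0.0, -0.0]
contact_force: [0.8, -0.3, -2.4]
gripper_width: 10.5
grasp_force: 59.4
```

Emit:
drive_tool:
  plan:
    - [[1,0,0,-1,0],[1,0,0,-1,0],[1,0,0,-1,0],[1,0,0,-1,0],[1,0,0,0,0]]

```text
clock: 17.2
position: [516.3, -211.4, 67.8]
ee_rot: [0.979, 0.203, -0.0, -0.0]
contact_force: [-0.5, 0.0, -2.5]
gripper_width: 10.1
grasp_force: 59.4
```

We're below rim height with no contact, so the lugs are entering the notches.

Emit:
drive_tool:
  plan:
    - [[1,0,0,-1,0],[1,0,0,-1,0],[1,0,0,-1,0],[1,0,0,0,0]]

```text
clock: 17.53
position: [516.3, -211.4, 64.7]
ee_rot: [0.979, 0.203, -0.0, -0.0]
contact_force: [-0.8, 1.1, -3.2]
gripper_width: 10.3
grasp_force: 59.4
```

Emit:
drive_tool:
  plan:
    - [[1,0,0,-0.8,0],[1,0,0,-0.8,0],[1,0,0,0,0]]

```text
clock: 17.78
position: [516.3, -211.4, 63.2]
ee_rot: [0.979, 0.203, -0.0, -0.0]
contact_force: [-0.3, 0.1, -2.8]
gripper_width: 10.2
grasp_force: 59.4
```

Emit:
drive_tool:
  plan:
    - [[1,0,0,-0.7,0],[1,0,0,-0.5,0],[1,0,0,0,0],[1,0,0,0,0]]

```text
clock: 18.12
position: [516.5, -211.4, 62.2]
ee_rot: [0.979, 0.203, 0.0, 0.0]
contact_force: [0.5, -0.8, -3.0]
gripper_width: 10.5
grasp_force: 59.5
```

Emit:
drive_tool:
  plan:
    - [[1,0,0,-0.5,0],[1,0,0,0,0],[1,0,0,0,0]]

```text
clock: 18.37
position: [516.6, -211.4, 62.1]
ee_rot: [0.979, 0.203, 0.0, 0.0]
contact_force: [-0.7, 0.3, 1.9]
gripper_width: 10.5
grasp_force: 60.0
```

It touched at 62 mm, which is the 56 mm pitch, so the tray is seated. I'll release it partly open and rise.

Emit:
drive_tool:
  plan:
    - [[0.75,0,0,0,0],[0.5,0,0,0,0],[0.2,0,0,0,0],[0.06,0,0,0,0],[0.06,0,0,0,0],[0.06,0,0,8,0],[0.06,0,0,20,0],[0.06,0,0,35,0],[0.06,0,0,40,0],[0.06,0,0,40,0],[0.06,-25,25,25,0],[0.06,-28,28,0,0],[0.06,-28,28,0,0],[0.06,-28,28,0,0],[0.06,-20,20,0,0],[0.06,0,0,0,0],[0.06,0,0,0,0]]

```text
clock: 19.78
position: [387.9, -82.7, 229.9]
ee_rot: [0.979, 0.204, 0.001, 0.0]
contact_force: [0.4, -0.2, 0.8]
gripper_width: 40.3
grasp_force: 0.0
```

```bash
python3 - <<'E'
from st import *
st()
a,d=get_image("side");b,e=get_image("top")
T=np.array([516.5,-211.4]);t=np.radians(23.5);X=np.array([np.cos(t),np.sin(t)]);Y=np.array([-X[1],X[0]])
for n,p,D in(("side",a,d),("top",b,e)):
    m=masks(p);P=pts(n,D,D>-1);L=np.c_[(P[:,:2]-T)@X,(P[:,:2]-T)@Y,P[:,2]]
    q=L[m["blue"][D>0]&(abs(L[:,0])<80)&(abs(L[:,1])<44)&(L[:,2]>45)&(L[:,2]<70)]
    A=np.c_[q[:,:2],np.ones(len(q))];print(n,len(q),"floor plane",np.linalg.lstsq(A,q[:,2],rcond=None)[0].round(4))
    for nm,s,z in(("upper",-1,(65,82)),("lower",1,(8,26))):
        y=L[m["yel"][D>0]&(abs(L[:,1])<60)&(L[:,0]*s>75)&(L[:,0]*s<105)&(L[:,2]>z[0])&(L[:,2]<z[1])]
        if len(y)>5: print(nm,"yel",len(y),np.median(y,0),np.percentile(y[:,1],[2,98]))
cv2.imwrite("pics/m7.png",np.hstack([cv2.resize(a[120:320,150:350,::-1],(400,400),interpolation=2),cv2.resize(b[110:310,170:370,::-1],(400,400),interpolation=2)]))
E
```

```text
t 19.78 pos [387.92 -82.7  229.93] tooly yaw -66.40575822748278 F [ 0.43 -0.23  0.75] M [-0.02 -0.13 -0.  ] w 40.32184283620259 gf 0.0 j [ 0.2  -0.02 -0.51  0.   -1.08  1.78] q [0.98 0.2  0.   0.  ]
side 1410 floor plane [-0.   -0.   60.07]
upper yel 162 [-90.22   0.55  73.38] [-47.95  48.11]
top 1239 floor plane [-0.    0.01 58.91]
upper yel 32 [-88.37 -12.23  75.2 ] [-45.9   28.69]
```

View pics/m7.png

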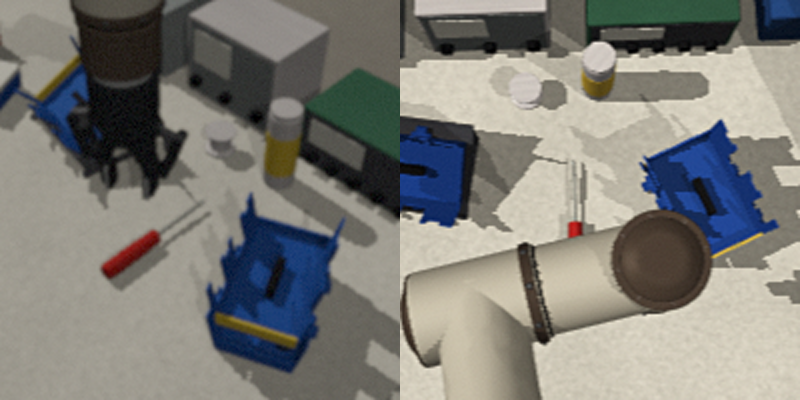

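The tray is stacked level, with its floor at 60 mm (56 + 4) and its yellow end over the blue end. The arm is clear and everything else is in place.

```bash
python3 -c "
from bench import *
print(job_done())"
```

```text
the job is handed in; nothing more can be done
None
```

The top tray is off the rack and stacked level on the loaded tray, yellow end over blue end at the 56 mm pitch, the lower tray still on the rack; the job is handed in after about 20 s, though the hand-in returned no verdict.

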